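Nest the domed covers and start the shoe dryer

ROBOT

A 6-joint arm with a two-finger parallel gripper is mounted at the origin on the work surface. World frame = base frame: x ahead of the robot, y to its left, z up, the work surface at z = 0. Lengths are in m, angles in rad, forces in N, time in s.
With the tool pointing down it reaches from about 0.35 to 0.8 m from the base axis. Payload 7.3 kg.
Tool frame: the origin (TCP) lies between the finger pads; the fingertips stand 25 mm ahead of it and the grasp point (between the pads) lies 6 mm ahead of it (r.tip_extent is the distance from the TCP to the fingertips, in m); z points along the fingers, y is the line along which they close (so a half turn about z gives the same grasp; the last joint's range is limited). The gripper opens to 85 mm and grips with 20 to 120 N. Pads are 22 mm wide; open, the fingers measure 114 mm over their backs; the gripper's body (76 mm by 85 mm) begins 54 mm behind the grasp point. The pads swing forward as they close: fully open they stand 13 mm farther back than shut.
Start: joints at [0.967, 0.342, 1.524, -0, 1.275, -0.146], TCP at [0.232, 0.471, 0.256] pointing down, gripper open.
Joint ranges: [-2.53, 2.53], [-0.77, 2.02], [0.04, 2.7], [-1, 4.14], [0.28, 2.66], [-3.11, 3.11]. Speed limits (rad/s): [2.57, 2.57, 3.14, 3.14, 3.14, 3.14].

INTERFACE

Orientations are given as a unit quaternion [x, y, z, w].
In Python, from workcell import r, command_gripper, optics gives the robot as it stands. The module is installed in compiled form; this text tells all that it offers. Calls block until the motion is done:
- r.reach(position, orientation): joint-space move of the TCP to a pose.
- r.move_straight(position, orientation=None, speed=0.15, max_force=None): straight line of the TCP; orientation=None keeps the orientation; speed is the mean speed in m/s. With max_force (N) it stops when the force on the tool has changed by that much, and returns True; else False.
- r.movej(angles): joint-space move.
- command_gripper(opening, force=None): finger opening in m; force is the grip in N (None keeps the last); returns when the fingers have stopped.
- r.hold(seconds).
- r.solve_ik(position, orientation): joint angles nearest the present ones, or None.
- r.read_state(): the state.
- optics.get_image(name): name is "scene" or "top" or "wrist"; returns (picture, depth): 420x560x3 uint8, red, green, blue; 420x560 float32, m along the optical axis (not along the pixel's ray), 0 where there is no reading.
- optics.camera_model(name): a dict with "K" (3x3 intrinsics, pixels), "k1" (the pictures are not rectified: a ray, as slopes to the right and down, at radius r is drawn at 1 + k1 r^2 times it, then the intrinsics apply), "R" (3x3) and "t" (3): a world point X has camera coordinates R X + t; the wrist camera has in their place "tool_from_camera" (4x4, takes a point from camera to tool coordinates, whose origin is the TCP and whose axes are the flange's). Camera axes: x right, y down, z forward; pixel columns grow to the right and rows downward; lengths in m; the calibration is good to about 2 mm. A picture is of the moment at which its call begins: read the wrist's pose just before it. camera_model takes no time and is no camera call.
A pose or a line that the arm cannot do raises r.PlanningError and nothing moves.
- r.finish_job(): hands the job in; it is judged then, once.
The state is a dict: "time_s": time; "joint_positions": joint angles; "dq": joint speeds; "tau": joint torques, N m; "eef_pos": TCP position; "eef_rot": TCP orientation; "contact_force": force on the tool from outside, world axes, zero at the start; "torque": the same for the moment, N m; "grip_width": finger opening in m; "grip_force": force on a finger pad.
Only numpy, scipy, OpenCV 4.12 (cv2) and the standard library are available. Lean on these libraries where they do the work, as an engineer would, in place of code of your own. Each camera call takes 0.05 s, during which the arm holds its last target. There are 200 camera calls.

TASK

Clear the shoe-cupboard shelf and start the dryer: move the shoe brush out of the white enamel dish on to the middle of the cork mat, bristles down, then stack all the domed metal covers in the dish, hollow side up as they lie now, the largest at the bottom standing in the middle of the dish and each smaller one seated fully down inside the next larger. Only when they are all nested, wind the key on top of the grey dryer box clockwise, by several part turns, until it comes up against its stop. Leave the other things on the shelf where they are.

Things in the scene. Friction and masses are not known exactly. Their poses are not given: they have to be found in the camera images.
- cover_a_mid (a point): largest domed aluminium cover, 116 mm across, 36 mm high, 4 mm thick, no knob; always present; lies upside down on its flat crown (84 mm across), hollow up, like a bowl; at least the upper 16 mm is a straight skirt to pinch at the rim. Point: on its axis, half-way up (18 mm below the rim); z out of the hollow
- cover_b_mid (a point): second domed aluminium cover, 100 mm across, 46 mm high, 4 mm thick, no knob; may be absent; lies upside down on its flat crown (72 mm across), hollow up, like a bowl; at least the upper 26 mm is a straight skirt to pinch at the rim. Point: on its axis, half-way up (23 mm below the rim); z out of the hollow
- cover_c_mid (a point): third domed aluminium cover, 84 mm across, 56 mm high, 4 mm thick, no knob; may be absent; lies upside down on its flat crown (60 mm across), hollow up, like a bowl; at least the upper 36 mm is a straight skirt to pinch at the rim. Point: on its axis, half-way up (28 mm below the rim); z out of the hollow
- cover_d_mid (a point): smallest but tallest domed aluminium cover, 68 mm across, 66 mm high, 4 mm thick, no knob; may be absent; lies upside down on its flat crown (48 mm across), hollow up, like a bowl; at least the upper 46 mm is a straight skirt to pinch at the rim. Point: on its axis, half-way up (33 mm below the rim); z out of the hollow. Seated in any larger cover, a crown rests 4 mm above the crown below
- dish_floor (a point): round white enamel dish fixed to the shelf, 140 mm across the rim and 14 mm high, flat floor about 116 mm across and 3 mm thick; the point is the centre of its inner floor, z up
- brush_mid (a point): dark wooden shoe brush with black bristles under it, 110 mm long (its x), 40 mm wide (its y), 40 mm high, lying bristles down in the dish at the start; the point is its centre, 20 mm above the underside of the bristles; z up
- mat_top (a point): cork mat fixed to the shelf, 120 mm (its x) by 80 mm (its y), 4 mm thick; the point is the centre of its upper face, z up
- key_grip (a point): steel wing key standing on top of the fixed grey dryer box (150 x 130 mm, 60 mm high): an upright flat wing 56 mm long (its x), 9 mm thick (its y), 28 mm high, its underside 12 mm above the box; a black pointer lies under its +x end. The point is the wing's centre, on the turning axis, 86 mm above the shelf; it turns with the key
- timer_key (a joint): turn of the wing key in rad: grows clockwise seen from above, starts at 0 to 0.5, hard stop at 5.0 (fully wound). A ratchet-like friction of 0.08 N m holds it wherever it is let go; the spring adds 0.01 N m per rad
- polish_tin: flat round polish tin, 72 mm across, 28 mm high, standing among the covers; to be left alone. Origin: its underside's centre

How it is judged:
By the outcome, as a careful person would: the job done as asked, in the order asked, and still so for the second after the job is handed in, with the robot touching nothing.
Of cover_b, cover_c, cover_d only 2 to 3 are there at a start; the rules pass over those that are not, and their reading is None.
At some moment in a run one of cover_a, cover_b, cover_c, cover_d may be knocked a few centimetres aside while the robot is not near it.
It also fails if it takes over 210 s, if anything falls off the work surface, if the arm or the gripper's body presses on something with over 40 N, if the wrist force passes 120 N, or if a joint passes its speed limit or range.

## Working session

There is one attempt and no reset: what is moved stays moved. The work goes in short steps, each a Python script; the robot and the scene stay as the last script left them, time stands still between calls to the robot, and variables do not carry over. Pictures are saved under pics/ and viewed, at most 14 in all, crops included, and the job is handed in when it is done.

```bash
mkdir -p pics; cat > h.py <<'E'
import numpy as np, cv2
from workcell import r, command_gripper, optics
def shot(name,fn=None):
    im,d=optics.get_image(name)
    if fn: cv2.imwrite('pics/'+fn,cv2.cvtColor(im,cv2.COLOR_RGB2BGR))
    return im,d
E
python3 - <<'E'
from h import *
for n in('top','scene'):
    im,d=shot(n,n+'0.png'); m=optics.camera_model(n)
    print(n,m['K'],m['k1'],np.round(m['R'],3),m['t'],(d>0).mean())
print(optics.camera_model('wrist')); s=r.read_state(); print(s['eef_rot'],s['grip_width'],r.tip_extent)
E
```

```text
top [[408.5330037    0.         287.41794552]
 [  0.         408.5330037  211.63918459]
 [  0.           0.           1.        ]] -0.11030325136984491 [[ 0.    -1.    -0.004]
 [-0.995  0.    -0.103]
 [ 0.103  0.004 -0.995]] [0.00813124 0.57509576 1.00021978] 0.9959991496598639
scene [[544.79189942   0.         294.47733698]
 [  0.         544.79189942 213.11967147]
 [  0.           0.           1.        ]] 0.005577936233499713 [[ 0.574  0.819 -0.018]
 [ 0.586 -0.425 -0.69 ]
 [-0.573  0.386 -0.724]] [-0.32083963 -0.27522938  1.75062807] 0.9959056122448979
{'K': array([[307.32599666,   0.        , 277.60780245],
       [  0.        , 307.32599666, 211.76819105],
       [  0.        ,   0.        ,   1.        ]]), 'k1': -0.006507032566620029, 'tool_from_camera': array([[-6.95155139e-04, -9.64038717e-01, -2.65760925e-01,
         6.90208811e-02],
       [ 9.99999754e-01, -6.46540469e-04, -2.70411929e-04,
         1.37836246e-03],
       [ 8.88623757e-05, -2.65761048e-01,  9.64038929e-01,
        -1.16608859e-01],
       [ 0.00000000e+00,  0.00000000e+00,  0.00000000e+00,
         1.00000000e+00]])}
[ 2.26898380e-01  9.73918198e-01 -6.31876691e-04 -2.65044882e-04] 0.08512719026467672 0.025
```

View pics/top0.png

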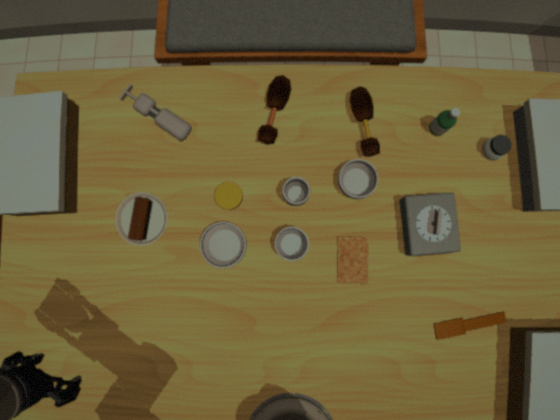

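View pics/scene0.png

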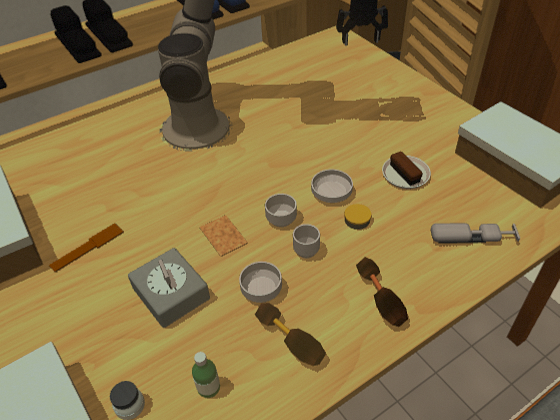

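The top view shows all four covers: A (223,244), B (357,179), C (291,243) and D (295,191). The dish with the brush is at (141,218), the tin at (228,195), the mat at (352,259) and the key at (434,223).

```bash
cat >> h.py <<'E'
from scipy.spatial.transform import Rotation as Rot
def cloud(name,im=None,d=None,tool=None):
    """per-pixel world points from depth. tool=(pos,quat) for the wrist camera"""
    m=optics.camera_model(name)
    if name=='wrist' and tool is None: s=r.read_state(); tool=(s['eef_pos'],s['eef_rot'])
    if im is None: im,d=optics.get_image(name)
    v,u=np.mgrid[0:420,0:560]
    n=cv2.undistortPoints(np.stack([u,v],-1).reshape(-1,1,2).astype(float),m['K'],np.array([m['k1'],0,0,0.])).reshape(420,560,2)
    C=np.dstack([n*d[...,None],d])
    if name=='wrist':
        T=m['tool_from_camera']; P=C@T[:3,:3].T+T[:3,3]
        P=P@Rot.from_quat(tool[1]).as_matrix().T+np.array(tool[0])
    else: P=(C-m['t'])@m['R']
    P[d<=0]=np.nan
    return im,P
def circ(p):
    A=np.c_[2*p,np.ones(len(p))]; 
    for _ in range(4):
        c=np.linalg.lstsq(A,(p**2).sum(1),rcond=None)[0]; R=np.sqrt(c[2]+c[0]**2+c[1]**2)
        e=abs(np.hypot(*(p-c[:2]).T)-R); k=e<max(2.5*np.median(e),.001); p,A=p[k],A[k]
    return c[:2],R
E
python3 - <<'E'
from h import *
im,P=cloud('top')
Z=P[...,2]
print('table z',np.nanmedian(Z[280:330,200:300]))
for n,(u,v),w,h in [('A',(223,244),30,.036),('B',(357,179),26,.046),('C',(291,243),24,.056),('D',(295,191),22,.066),('dish',(141,218),32,.014),('tin',(228,195),20,.028)]:
    sl=np.s_[v-w:v+w,u-w:u+w]; p=P[sl].reshape(-1,3)
    q=p[abs(p[:,2]-h)<.005]
    c,R=circ(q[:,:2]); print(n,c.round(4),'R',R.round(4),len(q),'floor',p[np.hypot(*(p[:,:2]-c).T)<.015,2].mean().round(4), 'rimz',np.nanmax(p[:,2]))
hsv=cv2.cvtColor(im,cv2.COLOR_RGB2HSV)
# brush: z>.03 in dish region; 
def rect(mask,z):
    pts=P[mask][:,:2]; 
    b=cv2.minAreaRect((pts*1000).astype(np.float32)); print(z,b,np.median(P[mask][:,2]))
m=np.zeros(Z.shape,bool); m[190:250,110:175]=True; rect(m&(Z>.03),'brush')
print(hsv[259,352],hsv[280,352],hsv[259,390])
m=np.zeros(Z.shape,bool); m[225:292,325:378]=True; rect(m&(Z>.0025)&(Z<.006),'matz'); 
m=np.zeros(Z.shape,bool); m[190:260,400:465]=True; rect(m&(Z>.075),'key'); rect(m&(Z>.055)&(Z<.07),'box')
big=cv2.resize(im[185:265,310:470],None,fx=5,fy=5,interpolation=cv2.INTER_CUBIC)
cv2.imwrite('pics/key0.png',cv2.cvtColor(big,cv2.COLOR_RGB2BGR))
E
```

```text
table z -0.0008407189302338813
A [0.492  0.1709] R 0.0561 232 floor 0.0036 rimz 0.04063973059171111
B [ 0.6588 -0.1694] R 0.0475 218 floor 0.0034 rimz 0.0533039144450879
C [ 0.4948 -0.0018] R 0.0397 176 floor 0.0035 rimz 0.059078433745990686
D [ 0.6248 -0.013 ] R 0.0317 141 floor 0.0036 rimz 0.06991469194707196
dish [0.5595 0.3898] R 0.0669 412 floor 0.0421 rimz 0.0479207104150672
tin [0.6182 0.1598] R 0.0271 612 floor 0.0278 rimz 0.03287118955469791
brush ((557.2669067382812, 385.3936767578125), (40.83415222167969, 111.30146789550781), 83.00614929199219) 0.04165509465727475
[ 15 171 115] [ 18 143 128] [ 24 126 127]
matz ((459.70855712890625, -155.51034545898438), (132.2366943359375, 170.01377868652344), 87.72498321533203) 0.0037207526368925855
key ((543.0101318359375, -351.78173828125), (9.17729663848877, 56.455955505371094), 82.2289047241211) 0.09438630829250388
box ((543.5520629882812, -352.4011535644531), (150.67401123046875, 129.8707275390625), 4.60768985748291) 0.05946296700061275
```

View pics/key0.png

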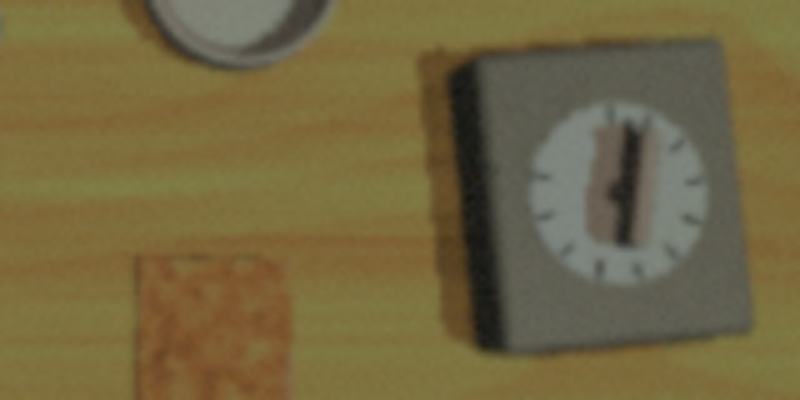

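```bash
cat >> h.py <<'E'
def q(a):
    """tool down, closing line (tool y) at world angle a"""
    y=np.array([np.cos(a),np.sin(a),0]); z=np.array([0,0,-1.]); return Rot.from_matrix(np.c_[np.cross(y,z),y,z]).as_quat()
def pca(p):
    c=p.mean(0); w,v=np.linalg.eigh(np.cov((p-c).T)); a=np.arctan2(v[1,1],v[0,1]); return c,(a+np.pi/2)%np.pi-np.pi/2
def go(x,y,z,a): r.reach([x,y,z],q(a))
HT=dict(A=.036,B=.046,C=.056,D=.066); RM=dict(A=.056,B=.048,C=.040,D=.032)
def find(n,c0,P,rad=.09,z0=0.):
    p=P.reshape(-1,3); s=np.hypot(*(p[:,:2]-c0).T)<rad; p=p[s&(abs(p[:,2]-HT[n]-z0)<.004)]
    return circ(p[:,:2])+(len(p),)
E
cat > a.py <<'E'
from h import *
im,P=cloud('top'); Z=P[...,2]
hsv=cv2.cvtColor(im,cv2.COLOR_RGB2HSV)
m=np.zeros(Z.shape,np.uint8); m[225:295,325:380]=1
m&=((hsv[...,0]<=18)&(hsv[...,1]>145)).astype(np.uint8); m=cv2.morphologyEx(cv2.morphologyEx(m,cv2.MORPH_CLOSE,np.ones((5,5))),cv2.MORPH_OPEN,np.ones((7,7)))
b=cv2.minAreaRect((P[m>0][:,:2]*1000).astype(np.float32)); mc,ma=pca(P[m>0][:,:2]); print('mat',b,mc,ma)
m=np.zeros(Z.shape,bool); m[190:250,110:175]=True
bp=P[m&(Z>.03)][:,:2]; bc,ba=pca(bp); bc=np.array(cv2.minAreaRect((bp*1000).astype(np.float32))[0])/1000; print('brush',bc,ba)
m[:]=0; m[190:260,400:465]=True
print('key',pca(P[m&(Z>.08)][:,:2]))
for a in (ba+np.pi/2,ba-np.pi/2):
    j=r.solve_ik([*bc,.036],q(a)); print(a,j)
for a in (ma+np.pi/2,ma-np.pi/2): print(a,r.solve_ik([*mc,.04],q(a)))
for a in (0,np.pi):
    for c in ((.4345,.171),(.503,.39),(.61,-.169),(.455,0),(.593,-.013)):
        j=r.solve_ik([*c,.06],q(a)); print(a,c,None if j is None else np.round(j,2))
E
python3 a.py
```

```text
mat ((454.6773376464844, -156.15394592285156), (71.13068389892578, 129.81353759765625), 76.01828002929688) [nan nan] nan
brush [0.55744141 0.38572949] -0.14030553306500781
key (array([ 0.54230729, -0.35019374]), np.float64(-0.14406577696473288))
1.4304907937298887 [ 4.92368980e-01  8.33567347e-01  1.28934536e+00 -4.44089210e-16
  1.01867995e+00 -9.38121814e-01]
-1.7111018598599044 [ 4.92368980e-01  8.33567347e-01  1.28934536e+00 -4.44089210e-16
  1.01867995e+00  2.20347084e+00]
  r = _umath_linalg.det(a, signature=signature)
Traceback (most recent call last):
  File "a.py", line 13, in <module>
    for a in (ma+np.pi/2,ma-np.pi/2): print(a,r.solve_ik([*mc,.04],q(a)))
                                                                   ~^^^
  File "h.py", line 30, in q
    y=np.array([np.cos(a),np.sin(a),0]); z=np.array([0,0,-1.]); return Rot.from_matrix(np.c_[np.cross(y,z),y,z]).as_quat()
                                                                       ~~~~~~~~~~~~~~~^^^^^^^^^^^^^^^^^^^^^^^^^^
  File "scipy/spatial/transform/_rotation.pyx", line 1159, in scipy.spatial.transform._rotation.Rotation.from_matrix
numpy.linalg.LinAlgError: SVD did not converge
```

```bash
cat >> h.py <<'E'
def mat(im,P):
    hsv=cv2.cvtColor(cv2.medianBlur(im,5),cv2.COLOR_RGB2HSV); m=np.zeros(hsv.shape[:2],np.uint8); s=np.s_[225:295,325:380]
    m[s]=((hsv[s][...,0]<=16)&(hsv[s][...,1]>150)); m=cv2.morphologyEx(m,cv2.MORPH_CLOSE,np.ones((9,9)));m=cv2.morphologyEx(m,cv2.MORPH_OPEN,np.ones((13,13)))
    c=P[(m>0)&np.isfinite(P[...,2])][:,:2]; return m,cv2.minAreaRect((c*1000).astype(np.float32)),pca(c)
E
python3 - <<'E'
from h import *
im,P=cloud('top'); m,b,p=mat(im,P); print(b,p)
o=cv2.cvtColor(im,cv2.COLOR_RGB2BGR); c,_=cv2.findContours(m,0,1); cv2.drawContours(o,c,-1,(255,0,0),1)
cv2.imwrite('pics/mat.png',cv2.resize(o[220:300,310:400],None,fx=6,fy=6))
for a in (0,np.pi):
    for c in ((.434,.171),(.503,.39),(.61,-.169),(.455,0),(.593,-.013)):
        j=r.solve_ik([*c,.06],q(a)); print(round(a,2),c,None if j is None else np.round(j,2))
E
```

```text
((459.629150390625, -157.4010772705078), (72.9125747680664, 100.1358642578125), 89.79544067382812) (array([ 0.45850819, -0.15751105]), np.float64(-0.04104227427752427))
0 (0.434, 0.171) [ 0.21  0.51  1.92 -0.    0.72  0.21]
0 (0.503, 0.39) [ 0.54  0.74  1.42 -0.    0.99  0.54]
0 (0.61, -0.169) [-0.39  0.73  1.43 -0.    0.98 -0.39]
0 (0.455, 0) [-0.17  0.49  1.95 -0.    0.7  -0.17]
0 (0.593, -0.013) [-0.15  0.68  1.55 -0.    0.91 -0.15]
3.14 (0.434, 0.171) [ 0.21  0.51  1.92 -0.    0.72 -2.93]
3.14 (0.503, 0.39) [ 0.54  0.74  1.42 -0.    0.99 -2.6 ]
3.14 (0.61, -0.169) [-0.39  0.73  1.43 -0.    0.98  2.75]
3.14 (0.455, 0) [-0.17  0.49  1.95 -0.    0.7   2.97]
3.14 (0.593, -0.013) [-0.15  0.68  1.55 -0.    0.91  2.99]
```

View pics/mat.png

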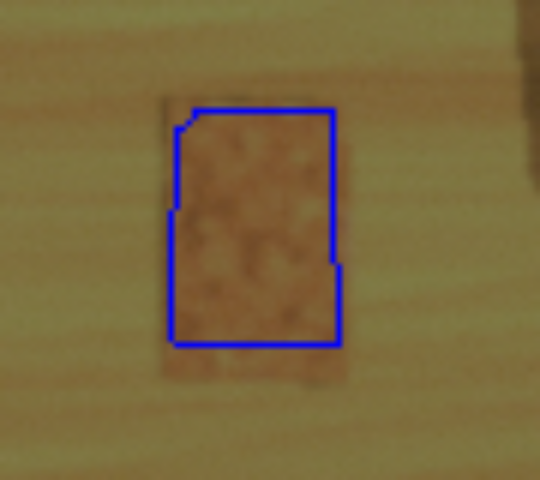

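Reading the crop, the mat's corners run from about (164,97) to (348,382). That puts its centre at full-image pixel (351.9,259.4), with yaw near 0. Next is the brush.

```bash
cat >> h.py <<'E'
def ray(name,u,v,z):
    m=optics.camera_model(name); n=cv2.undistortPoints(np.array([[[u,v]]],float),m['K'],np.array([m['k1'],0,0,0.])).ravel()
    d=m['R'].T@np.r_[n,1]; o=-m['R'].T@m['t']; return (o+d*(z-o[2])/d[2])[:2]
E
python3 - <<'E'
from h import *
mc=ray('top',351.9,259.4,.004); print('mat',mc)
for c in ((164,97),(343,97),(348,382),(160,382)): print(ray('top',(c[0]+.5)/6-.5+310,(c[1]+.5)/6-.5+220,.004))
bc=[.5574,.3857]; a=-.1403+np.pi/2
command_gripper(.065,40)
go(*bc,.15,a); r.move_straight([*bc,.036],max_force=15)
print(r.read_state()['eef_pos']); command_gripper(.02,50); s=r.read_state(); print(s['grip_width'],s['grip_force'])
r.move_straight([*bc,.14]); go(*mc,.14,np.pi/2); r.move_straight([*mc,.05]); print(r.move_straight([*mc,.036],speed=.04,max_force=6)); print(r.read_state()['eef_pos'],r.read_state()['grip_width'])
command_gripper(.065); r.move_straight([*mc,.16]); go(.45,.1,.3,np.pi/2)
s=r.read_state(); print(s['time_s'])
E
```

```text
mat [ 0.45469353 -0.15698084]
[ 0.51538897 -0.11905288]
[ 0.5152397  -0.19626057]
[ 0.39374477 -0.19663334]
[ 0.39419141 -0.11625811]
[0.55794323 0.38625584 0.03724173]
0.03929687674654605 52.094582319259644
True
[ 0.45524493 -0.1572152   0.03823415] 0.03954242876998786
9.5583
```

```bash
cat >> h.py <<'E'
DISH=None
def home(): r.movej([0.967,0.342,1.524,0,1.275,-0.146])
E
python3 - <<'E'
from h import *
home(); im,P=cloud('top'); Z=P[...,2]
cv2.imwrite('pics/t1.png',cv2.cvtColor(im,cv2.COLOR_RGB2BGR))
for n,c in dict(A=(.492,.171),B=(.659,-.169),C=(.495,-.002),D=(.625,-.013)).items(): print(n,find(n,np.array(c),P))
p=P.reshape(-1,3); s=(np.hypot(*(p[:,:2]-[.5595,.3898]).T)<.1)&(p[:,2]>.009); print('dish',circ(p[s][:,:2]),s.sum(), cv2.minEnclosingCircle((p[s][:,:2]*1000).astype(np.float32)))
s=(np.hypot(*(p[:,:2]-[.4547,-.157]).T)<.09)&(p[:,2]>.03)&(p[:,2]<.06); print('brush',cv2.minAreaRect((p[s][:,:2]*1000).astype(np.float32)),np.median(p[s][:,2]))
E
```

```text
A (array([0.49203651, 0.17105888]), np.float64(0.0560884219003275), 224)
B (array([ 0.67267979, -0.17510241]), np.float64(0.053246991258947655), 241)
C (array([ 0.49476031, -0.00187441]), np.float64(0.03974417418971355), 172)
D (array([ 0.62486777, -0.01299037]), np.float64(0.03170608590710463), 134)
dish (array([0.55939266, 0.38968941]), np.float64(0.06693200999471625)) 364 ((559.9863891601562, 390.1314697265625), 70.6289291381836)
brush ((453.9150695800781, -156.94471740722656), (40.61143112182617, 109.27906036376953), 89.23088073730469) 0.04278298485980598
```

View pics/t1.png

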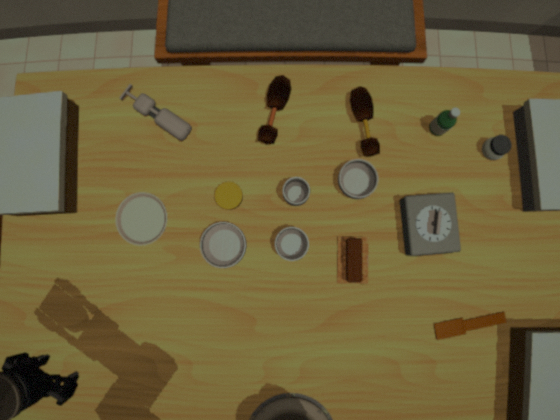

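```bash
cat >> h.py <<'E'
def cover(n,c,dst,base,depth=.012,a=0.,side=np.pi):
    """pick cover n at c by its rim at azimuth side, set it at dst with crown at height base"""
    off=RM[n]*np.array([np.cos(side),np.sin(side)]); p=np.array(c)+off; t=np.array(dst)+off
    z=HT[n]+.025-depth; c0=[]
    command_gripper(.035,60); go(*p,z+.06,a); print('hit',r.move_straight([*p,z],speed=.08,max_force=12))
    command_gripper(0.,80); s=r.read_state(); print('w',s['grip_width'],'f',s['grip_force'],s['eef_pos'])
    if s['grip_width']<.002: raise SystemExit('missed')
    r.move_straight([*p,z+.14],speed=.12); s=r.read_state(); print('lift w',s['grip_width'])
    go(*t,z+.14,a); r.hold(.3)
    r.move_straight([*t,z+base+.012],speed=.12); print('contact',r.move_straight([*t,z+base-.004],speed=.03,max_force=6))
    s=r.read_state(); print('dz',s['eef_pos'][2]-z-base,s['contact_force'],s['grip_width'])
    command_gripper(.02); r.move_straight([*t,z+base+.1]); home(); print('t',r.read_state()['time_s'])
E
python3 - <<'E'
from h import *
im,P=cloud('top'); D=np.array([.5595,.3898])
c,_,_=find('A',np.array([.492,.171]),P,.08); cover('A',c,D,.003)
im,P=cloud('top','','') if 0 else cloud('top')
print(find('A',D,P,.07,.003)); p=P.reshape(-1,3); print('floor',np.nanmedian(p[np.hypot(*(p[:,:2]-D).T)<.03,2]))
for n,c in dict(B=(.659,-.169),C=(.495,-.002),D=(.625,-.013)).items(): print(n,find(n,np.array(c),P,.07))
E
```

```text
hit False
w 0.0013439198398411919 f 74.2361527425237 [0.43658693 0.17099693 0.04953498]missed
```

```bash
python3 - <<'E'
from h import *
im,_=shot('wrist','w1.png')
E
```

```text
(no output)
```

View pics/w1.png

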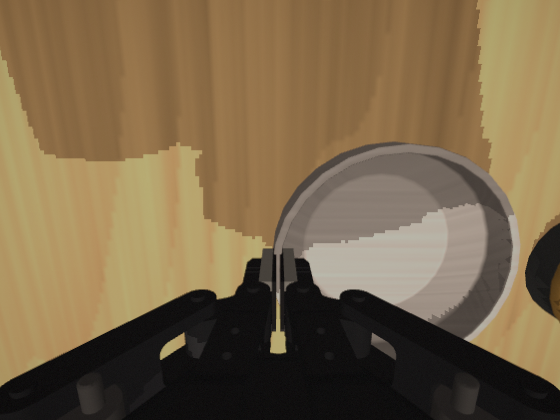

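The wrist view shows the rim between the pads at about (277,255), so the cover is held and the width simply reads low. I'll lift it a little to confirm.

```bash
sed -i "s/if s\['grip_width'\]<.002: raise SystemExit('missed')/pass/" h.py; python3 - <<'E'
from h import *
p=np.array(r.read_state()['eef_pos'])
r.move_straight(p+[0,0,.04],speed=.06); s=r.read_state(); print(s['grip_width'],s['contact_force'],s['torque'])
im,_=shot('wrist','w2.png')
E
```

```text
0.0015370876600779098 [ 0.26652593  0.19636642 -1.65427831] [0.04761627 0.09676799 0.03027268]
```

View pics/w2.png

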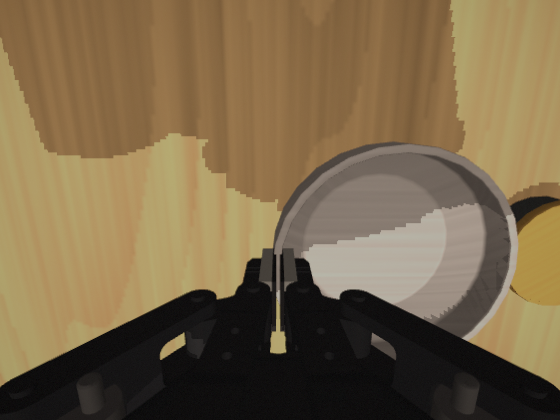

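The cover lifts level at about 1.7 N. Placing A in the dish.

```bash
cat >> h.py <<'E'
def report(names,D=np.array([.5595,.3898]),G=dict(A=(.492,.171),B=(.659,-.169),C=(.495,-.002),D=(.625,-.013))):
    im,P=cloud('top'); p=P.reshape(-1,3)
    print('stack floor',np.nanmedian(p[np.hypot(*(p[:,:2]-D).T)<.015,2]))
    for i,n in enumerate('ABCD'):
        if n in names: print(n,find(n,np.array(G[n]),P,.065))
        else: print(n,'stacked',find(n,D,P,.07,.003+.004*'ABCD'.index(n)))
    return P
E
python3 - <<'E'
from h import *
D=np.array([.5595,.3898]); off=np.array([-.056,0]); t=D+off; z=.049
p=np.array(r.read_state()['eef_pos']); r.move_straight([p[0],p[1],z+.14]); go(*t,z+.14,0.); r.hold(.3)
r.move_straight([*t,z+.015],speed=.12); print('contact',r.move_straight([*t,z-.002],speed=.03,max_force=6))
s=r.read_state(); print('dz',s['eef_pos'][2]-z-.003,s['contact_force'],s['grip_width'])
command_gripper(.02); r.move_straight([*t,z+.1]); home(); print('t',r.read_state()['time_s']); report('BCD')
E
```

```text
contact True
dz 0.0005681113228115054 [-0.75024639  0.00777156  4.78004291] 0.001437770907996941
t 21.2833
stack floor 0.00606341464915223
A stacked (array([0.55924924, 0.3924258 ]), np.float64(0.05624765603089482), 219)
B (array([ 0.65878779, -0.1695997 ]), np.float64(0.047603202523333804), 190)
C (array([ 0.49477873, -0.00184072]), np.float64(0.03971617301827755), 172)
D (array([ 0.62489194, -0.01299267]), np.float64(0.03169826375936819), 136)
```

```bash
python3 - <<'E'
from h import *
_,P=cloud('top'); D=np.array([.5592,.3922])
c,_,_=find('B',np.array([.659,-.169]),P,.065); cover('B',c,D,.007,.0105)
report('CD',D)
E
```

```text
hit False
w 0.0014406400313450541 f 71.177343626332 [ 0.61131762 -0.1696323   0.0611381 ]
lift w 0.001691191859977803
contact True
dz 0.0006412175240141224 [-1.81099354 -0.54703861  6.13698537] 0.0013420399141847467
t 33.2083
stack floor 0.010328681145202988
A stacked (array([0.55892321, 0.39145753]), np.float64(0.05397727851698103), 277)
B stacked (array([0.55874817, 0.39296337]), np.float64(0.04843400105272638), 196)
C (array([ 0.49477041, -0.00177532]), np.float64(0.039665813223488756), 178)
D (array([ 0.62498801, -0.01297241]), np.float64(0.031678515553827793), 136)
```

```bash
python3 - <<'E'
from h import *
_,P=cloud('top'); D=np.array([.5590,.3920])
c,_,_=find('C',np.array([.495,-.002]),P,.065); cover('C',c,D,.011,.0105)
P=report('D',D)
c,_,n=find('D',np.array([.625,-.013]),P,.065)
if n>100: cover('D',c,D,.015,.0105); report('',D)
im,_=shot('top'); cv2.imwrite('pics/t2.png',cv2.cvtColor(cv2.resize(im[150:290,80:480],None,fx=2,fy=2),cv2.COLOR_RGB2BGR))
E
```

```text
hit False
w 0.0014045702347280705 f 72.08933634858113 [ 0.45500899 -0.00176004  0.07094522]
lift w 0.0017717332326463943
contact True
dz 0.00047071256171747275 [-0.89567719  0.10732135  4.86596098] 0.0015822984106810439
t 43.8167
stack floor 0.014328816431556392
A stacked (array([0.55967493, 0.39347195]), np.float64(0.05631864874454336), 285)
B stacked (array([0.55879698, 0.3930647 ]), np.float64(0.04839870133246654), 270)
C stacked (array([0.55874243, 0.39062391]), np.float64(0.04035116250786762), 175)
D (array([ 0.62488279, -0.01297602]), np.float64(0.03162500560010027), 134)
hit False
w 0.002932149543982885 f 75.00801016925834 [ 0.59314147 -0.01304514  0.0811734 ]
lift w 0.0029254414736635797
contact True
dz 0.0006043629188638294 [-2.25903531 -0.5905635   6.09231418] 0.0028008537498169497
t 54.6417
stack floor 0.018640093403941967
A stacked (array([0.55942356, 0.39327775]), np.float64(0.05634605359024671), 268)
B stacked (array([0.55846497, 0.39303691]), np.float64(0.04818617071718355), 277)
C stacked (array([0.55766487, 0.39005111]), np.float64(0.04004511137939341), 233)
D stacked (array([0.5550586 , 0.38820329]), np.float64(0.03211037499365878), 146)
```

View pics/t2.png

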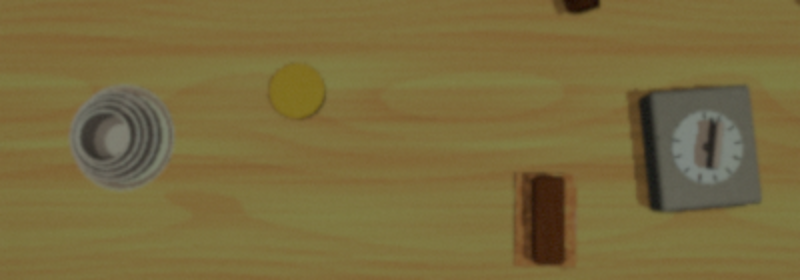

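All four are nested: the floor reads 18.6 mm and the rims are at their proper heights. Next is the key, in part turns while watching the torque.

```bash
cat > k.py <<'E'
from h import *
import sys
def meas():
    _,P=cloud('top'); p=P.reshape(-1,3); s=(np.hypot(*(p[:,:2]-[.543,-.352]).T)<.05)&(p[:,2]>.085)
    b=cv2.minAreaRect((p[s][:,:2]*1000).astype(np.float32)); return np.array(b[0])/1000,pca(p[s][:,:2])[1],b[1]
def part(K,a,turn,n):
    """grip the wing at closing angle a, turn clockwise, stop early if torque rises; returns (angle, stopped)"""
    command_gripper(.04,40); go(*K,.15,a); r.move_straight([*K,.094],speed=.1,max_force=12)
    command_gripper(0.,40); s=r.read_state(); t0=np.array(s['torque']); print('grip',s['grip_width'],s['eef_pos'],t0.round(3)); stop=False
    for i in range(1,n+1):
        go(*K,.094,a-turn*i/n); s=r.read_state(); t=np.array(s['torque'])
        if i%3==0 or n>14: print(round(a-turn*i/n,2),'tq',t.round(3),'F',np.round(s['contact_force'],1),round(s['grip_width'],4))
        if abs(t[2]-t0[2])>LIM: stop=True; print('STOP at',a-turn*i/n,t); break
    command_gripper(.04); r.move_straight([*K,.16]); return a-turn*i/n,stop
LIM=.45
E
python3 - <<'E'
from k import *
K,w,sz=meas(); print(K,w,sz)
a,st=part(np.array([.543,-.352]),w+np.pi/2,1.5,12)
home(); print(meas(),a,r.read_state()['time_s'])
E
```

```text
[ 0.54288501 -0.3513829 ] -0.14771492844930734 (8.641647338867188, 55.925262451171875)
grip 0.00849248319748543 [ 0.54328574 -0.35265934  0.09494693] [-0.342  0.144  0.058]
1.05 tq [-0.459  0.23  -0.103] F [-2.1 -2.9  4.4] 0.0081
0.67 tq [-0.53   0.287 -0.039] F [-1.4 -3.7  5.5] 0.0083
0.3 tq [-0.616  0.446 -0.041] F [-3.4 -4.3  4.6] 0.0087
-0.08 tq [-0.675  0.567 -0.045] F [-3.9 -4.2  6.3] 0.0086
(array([ 0.54324524, -0.35170773]), np.float64(1.490678498475579), (56.56028366088867, 9.31195068359375)) -0.07691860165441078 66.4833
```

```bash
python3 - <<'E'
from k import *
K=np.array([.543,-.352])
a,st=part(K,-.08,1.6,12)
LIM_=None
import k; k.LIM=.4
if not st: a,st=part(K,a+np.pi,1.95,26)
home(); m=meas(); print(m,a,'resid',((m[1]+np.pi/2-a+np.pi/2)%np.pi)-np.pi/2,r.read_state()['time_s'])
E
```

```text
grip 0.008744357152926086 [ 0.54276645 -0.35223412  0.09489105] [0.063 0.658 0.057]
-0.48 tq [ 0.029  0.597 -0.009] F [-3.3  0.1  5.4] 0.0082
-0.88 tq [-0.022  0.485 -0.012] F [-2.8 -0.1  5.1] 0.0088
-1.28 tq [ 0.015  0.509 -0.05 ] F [-3.1 -0.2  4.9] 0.0085
-1.68 tq [-0.145  0.532 -0.008] F [-2.4 -1.3  4.7] 0.0085
grip 0.008234515485689634 [ 0.54334821 -0.35264798  0.09496809] [-0.328  0.043  0.026]
1.39 tq [-0.334  0.139  0.002] F [-0.8 -2.   5.4] 0.0085
1.31 tq [-0.407  0.169 -0.058] F [-0.5 -2.4  5.5] 0.0083
1.24 tq [-0.385  0.208 -0.052] F [-0.9 -3.1  5.1] 0.0083
1.16 tq [-0.49   0.186 -0.058] F [-0.8 -2.7  5.8] 0.0087
1.09 tq [-0.508  0.192 -0.02 ] F [-1.5 -3.8  5.9] 0.0087
1.01 tq [-0.488  0.25  -0.056] F [-1.  -3.2  5.8] 0.0083
0.94 tq [-0.489  0.235 -0.054] F [-1.2 -3.2  5.8] 0.0086
0.86 tq [-0.535  0.174 -0.011] F [-1.4 -3.1  5.4] 0.008
0.79 tq [-0.541  0.282 -0.055] F [-1.9 -3.4  6.2] 0.0084
0.71 tq [-0.594  0.236  0.023] F [-1.2 -3.4  5.6] 0.0083
0.64 tq [-0.561  0.365 -0.057] F [-1.5 -2.6  5.9] 0.0086
0.56 tq [-0.622  0.4   -0.062] F [-2.2 -4.2  5.7] 0.0084
0.49 tq [-0.625  0.357 -0.008] F [-2.1 -3.5  5.9] 0.0085
0.41 tq [-0.65   0.384 -0.07 ] F [-2.1 -3.8  5.1] 0.0085
0.34 tq [-0.707  0.461  0.   ] F [-2.  -4.2  5.6] 0.0085
0.26 tq [-0.618  0.504  0.019] F [-2.7 -3.9  6.6] 0.0085
0.19 tq [-0.646  0.53  -0.054] F [-2.  -3.5  5.8] 0.0084
0.11 tq [-0.715  0.508 -0.076] F [-3.2 -4.   6.5] 0.008
0.04 tq [-0.66   0.528 -0.018] F [-2.3 -4.4  6. ] 0.0083
-0.04 tq [-0.708  0.589 -0.025] F [-3.4 -4.   6. ] 0.0085
-0.11 tq [-0.709  0.605 -0.064] F [-3.3 -4.9  5.9] 0.0083
-0.19 tq [-0.7    0.613 -0.019] F [-3.5 -4.5  6.9] 0.008
-0.26 tq [-0.623  0.679  0.678] F [-4.9 -3.7  6.7] 0.0085
STOP at -0.26340734641020735 [-0.62273637  0.67925965  0.67832296]
(array([ 0.5429823 , -0.35139166]), np.float64(1.3511871304661285), (56.31734085083008, 9.436315536499023)) -0.26340734641020735 resid 0.0437981500814395 88.875
```

The torque rose sharply after about 4.9 rad of turning in all, so the key is at its stop. Last check before handing in.

```bash
python3 - <<'E'
from h import *
P=report('',np.array([.559,.391])); p=P.reshape(-1,3)
s=(np.hypot(*(p[:,:2]-[.4547,-.157]).T)<.09)&(p[:,2]>.03); print('brush',cv2.minAreaRect((p[s][:,:2]*1000).astype(np.float32)))
s=(np.hypot(*(p[:,:2]-[.618,.16]).T)<.06)&(p[:,2]>.02); print('tin',p[s].mean(0))
for n,c in dict(A=(.5594,.3933),B=(.5585,.393),C=(.5577,.39),D=(.555,.3882)).items():
    z=HT[n]+.003+.004*'ABCD'.index(n); k=(abs(np.hypot(*(p[:,:2]-c).T)-RM[n])<.0035)&(abs(p[:,2]-z)<.006); g=p[k]; A=np.c_[g[:,:2]-c,np.ones(len(g))]
    print(n,np.linalg.lstsq(A,g[:,2]-z,rcond=None)[0].round(4))
im,_=shot('scene'); cv2.imwrite('pics/s2.png',cv2.cvtColor(cv2.resize(im[120:330,120:460],None,fx=2.3,fy=2.3),cv2.COLOR_RGB2BGR))
E
```

```text
stack floor 0.018300846320486105
A stacked (array([0.55942565, 0.39353127]), np.float64(0.056182389928845194), 285)
B stacked (array([0.55855964, 0.39327174]), np.float64(0.047992407817164885), 277)
C stacked (array([0.55722315, 0.38972342]), np.float64(0.04019346012674156), 233)
D stacked (array([0.55492542, 0.3884108 ]), np.float64(0.03215723480576325), 147)
brush ((453.9286193847656, -157.32577514648438), (40.23189926147461, 109.05089569091797), 89.39818572998047)
tin [0.61806034 0.15941591 0.02734676]
A [ 0.0048  0.001  -0.001 ]
B [-0.0001 -0.012  -0.0014]
C [-0.0054  0.0169 -0.001 ]
D [ 0.0057 -0.0026 -0.0015]
```

View pics/s2.png

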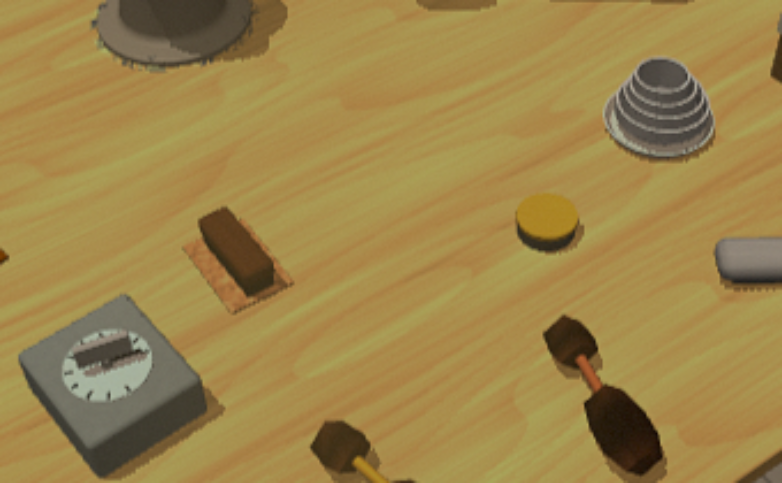

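The scene view shows the covers stacked level at (660,105), the brush centred on the mat at (237,250) and the key turned. The tin at (547,220) hasn't moved. Handing in.

```bash
python3 -c "
from h import *
print(r.finish_job())"
```

```text
the job is handed in; nothing more can be done
None
```

The job is handed in, and no verdict came back: the brush is on the middle of the mat, all four covers are nested level in the dish (largest about 4 mm off centre), and the key was then wound clockwise in three part turns to its stop.

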